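# Bring the red knight round to the front of the painting turntable

### The job

Turn the painting turntable by gently pushing its notched rim round with your fingertips until the figure on the red base stands right in front of the white pointer, and leave it at rest there. The paint is wet: do not touch, lift or topple any of the figures on the turntable, and leave the things on the mat where they stand.

Things in the scene. Friction and masses are not known exactly. Their poses are not given: they have to be found in the camera images.
- stand: fixed black stand of the painting turntable, on the 3 mm thick green cutting mat (mat top at z = 0.003). Origin: on the vertical spin axis, at the mat's surface; z up; its own -x direction is the front. Round foot 85 mm in radius, 18 mm high; at the front an arm 18 mm wide, 8 mm high runs out along the mat to the pointer's post. It carries the notched plywood disc
- turntable (a joint): angle of the plywood disc, rad, growing counterclockwise seen from above. Disc: outer radius 150 mm, 18 mm thick, underside 40 mm and top 58 mm above the stand's origin. It turns any number of turns either way with light bearing drag (about 1 N at the rim), stays where it is left and does not spring back
- notch (a point): middle of one of the disc's five rim notches (72 degrees apart, all alike), 135 mm from the spin axis, level with the disc's top; turns with the disc. Each notch is 50 mm wide, cut 35 mm in from the rim (radius 115 to 150 mm), right through the disc and open outwards; below it is free space down to the mat, save the low arm at the front
- pointer_tip (a point): inner tip of the white arrowhead that marks the front, 176 mm from the spin axis, 64 mm above the mat, pointing at the axis; fixed. The arrowhead (34 mm wide) and its black post stand between radius 176 and 210 mm and are 64 mm high
- red_knight: the marked figure: foot soldier with a bright red cloak and shield on a round bright red base 40 mm across and 4 mm thick, 52 mm tall, 40 to 85 g, loose on the disc 63 to 89 mm from the spin axis, carried round with it by friction; which way he looks does not matter; origin: centre of the base's underside, z up. Do not touch.
- knight_front: bare-metal foot soldier, 52 mm tall, loose on the turntable, glued to a round brown fibreboard base 40 mm across and 4 mm thick; origin: centre of the base's underside, z up. Do not touch. Stands near the pointer at the start.
- knight_a: bare-metal foot soldier, 52 mm tall, loose on the turntable, glued to a round brown fibreboard base 40 mm across and 4 mm thick; origin: centre of the base's underside, z up. Do not touch.
- knight_b: bare-metal foot soldier, 52 mm tall, loose on the turntable, glued to a round brown fibreboard base 40 mm across and 4 mm thick; origin: centre of the base's underside, z up. Do not touch.
- knight_c: bare-metal foot soldier, 52 mm tall, loose on the turntable, glued to a round brown fibreboard base 40 mm across and 4 mm thick; origin: centre of the base's underside, z up. Do not touch.
- square_knight: bare-metal foot soldier 52 mm tall on a square brown base 40 mm wide, loose on the mat beside the turntable; origin under its centre
- blue_pot: blue paint pot, 34 mm across, 45 mm tall, loose on the mat; origin under its centre
- yellow_bottle: yellow paint bottle with a black cap, 28 mm across, 75 mm tall, loose on the mat; origin under its centre
- water_cup: white rinsing cup, 64 mm across the rim, 75 mm tall, loose on the mat; origin under its centre
There are look-alikes about, which are no part of the job. What is shaped like the knight_a but green or turquoise is not meant.

How it is judged:
At the end, for the whole second after the job is handed in: the red-based figure stands on the disc on the pointer's side, at most 13 mm (about 10 degrees) to either side of the line from the spin axis to the pointer tip; all five figures stand upright on the disc, the disc is at rest, and nothing on the mat has moved by more than 1 cm (y of red_knight in the frame of stand between -0.013 and 0.013 m and x of red_knight in the frame of stand below -0.05 m and velocity of joint turntable between -0.03 and 0.03 rad/s and linear speed of red_knight below 0.02 m/s and horizontal distance between each of knight_front, red_knight, knight_a, knight_b, knight_c and stand below 0.1 m and z of knight_front in the frame of stand between 0.054 and 0.064 m and angle between each of knight_front, red_knight, knight_a, knight_b, knight_c's own z axis and vertical below 0.15 rad and z of red_knight in the frame of stand between 0.054 and 0.064 m and z of knight_a in the frame of stand between 0.054 and 0.064 m and z of knight_b in the frame of stand between 0.054 and 0.064 m and z of knight_c in the frame of stand between 0.054 and 0.064 m and distance of each of square_knight, blue_pot, yellow_bottle, water_cup from where it was at the start of the episode below 0.01 m); the robot touches nothing.
It fails at once if the robot touches a figure on the turntable (contact force between any of the fingers, the arm and knight_front above 0.2 N or contact force between any of the fingers, the arm and red_knight above 0.2 N or contact force between any of the fingers, the arm and knight_a above 0.2 N or contact force between any of the fingers, the arm and knight_b above 0.2 N or contact force between any of the fingers, the arm and knight_c above 0.2 N).
It fails at once if a figure is lifted off the turntable (z of any of knight_front, red_knight, knight_a, knight_b, knight_c in the frame of stand above 0.07 m).
It fails at once if a figure tips over or falls off the turntable (angle between any of knight_front, red_knight, knight_a, knight_b, knight_c's own z axis and vertical above 0.4 rad or horizontal distance between any of knight_front, red_knight, knight_a, knight_b, knight_c and stand above 0.13 m).
It fails at once if something standing on the mat is moved by more than 1 cm (distance of any of square_knight, blue_pot, yellow_bottle, water_cup from where it was at the start of the episode above 0.01 m).
It fails at once if the turntable is spun hard (faster than 2.5 rad/s) (velocity of joint turntable above 2.5 rad/s or velocity of joint turntable below -2.5 rad/s).
It also fails if it takes over 51 s, if anything falls off the work surface, if the arm or the gripper's body presses on something with over 40 N, if the wrist force passes 120 N, or if a joint passes its speed limit or range.

### The arm

A 6-joint arm with a two-finger parallel gripper is mounted at the origin on the work surface. World frame = base frame: x ahead of the robot, y to its left, z up, the work surface at z = 0. Lengths are in m, angles in rad, forces in N, time in s.
With the tool pointing down it reaches from about 0.25 to 0.775 m from the base axis. Payload 4 kg.
Tool frame: the origin (TCP) lies between the finger pads; the fingertips stand 8 mm ahead of it and the grasp point (between the pads) lies 11 mm behind it; z points along the fingers, y is the line along which they close (so a half turn about z gives the same grasp; the last joint's range is limited). The gripper opens to 94 mm and grips with 3 to 60 N. Pads are 16 mm wide; open, the fingers measure 119 mm over their backs; the gripper's body (75 mm by 177 mm) begins 78 mm behind the grasp point.
Start: joints at [1.036, 0.087, 1.371, -0, 1.684, -0.103], TCP at [0.23, 0.5, 0.193] pointing down, gripper open.
Joint ranges: [-3.1, 3.1], [-0.76, 2.03], [0.27, 2.55], [-1.08, 4.22], [0.17, 2.65], [-2.57, 2.57]. Speed limits (rad/s): [2.79, 2.79, 3.14, 3.14, 3.14, 3.14].

### API

Orientations are given as a rotation vector (axis times angle).
In Python, from cell import arm, viewer, job gives the robot as it stands.
- The arm moves only by the shell command python3 -m handwheel 'ROWS' [FORCE]. ROWS is JSON, a list of rows, each an object with "jaw": the closure, from 0 (fully open) to 1 (shut); "travel": the shift along the tool's x, y, z in m, a list of three; "turn": the turn about the tool's z in rad. In form: [{"jaw": jaw, "travel": [tx, ty, tz], "turn": turn}, ...]. A call has exactly 5 rows; each row is the pose to reach, as a shift and turn from the pose commanded when the call began, along the tool's axes at that moment; what a row does not reach only later rows make up. A row lasts 1/12 s, in which the tool goes at most 41.7 mm and 7.16 degrees, less where a joint would pass 70% of its speed; a pose out of reach is approached as far as the arm can. A call with a gripper value outside its range is refused whole. The fingers move at their own pace and stop on an object; FORCE is the grip in N (left out, the last holds). Time passes only in rows, so rows that repeat a pose let the fingers close, or fill a call up. It gives the time, the measured TCP pose, the force, the opening and the grip force at its end, in the units of the state.
- arm.state(): the state, without advancing time (a new reading comes with each control period).
- viewer.capture(name): name is "scene" or "side" or "wrist"; returns (picture, depth): 400x640x3 uint8, red, green, blue; 400x640 float32, m along the optical axis (not along the pixel's ray), 0 where there is no reading.
- viewer.camera_info(name): a dict with "camera_matrix" (3x3 intrinsics, pixels), "D" ([k1, k2, p1, p2, k3] as OpenCV has them; the pictures are not rectified), "world_to_cam" (4x4, takes a point from world to camera coordinates). Camera axes: x right, y down, z forward; pixel columns grow to the right and rows downward; lengths in m; the calibration is good to about 2 mm. A picture is of the moment at which its call begins: read the wrist's pose just before it. camera_info takes no time and is no camera call; for the wrist camera it gives the pose at the moment of the call.
- job.job_done(): hands the job in; it is judged then, once.
The state is a dict: "time": time; "joint_positions": joint angles; "joint_vel": joint speeds; "joint_efforts": joint torques, N m; "eef_pos": TCP position; "eef_rot": TCP orientation; "force": force on the tool from outside, world axes, zero at the start; "ft_torque": the same for the moment, N m; "finger_gap": opening from 0.0 (shut) to 1.0 (fully open); "grip_force": force on a finger pad.
Only numpy, scipy, OpenCV 4.12 (cv2) and the standard library are available. Lean on these libraries where they do the work, as an engineer would, in place of code of your own. Each camera call takes 0.05 s, during which the arm holds its last target. There are 200 camera calls.

## Working session

There is one attempt and no reset: what is moved stays moved. The work goes in short steps, Python scripts to look and compute and a shell command to move; the robot and the scene stay as the last step left them, time stands still between calls to the robot, and variables do not carry over. Pictures are saved under pics/ and viewed, at most 10 in all, crops included, and the job is handed in when it is done.

```bash
mkdir -p pics; ls; python3 - <<'E'
from cell import arm, viewer
import cv2, numpy as np
for n in ("scene","side"):
    p,d=viewer.capture(n); cv2.imwrite(f"pics/{n}0.png",p[:,:,::-1]); np.savez(f"pics/{n}0.npz",p=p,d=d)
    i=viewer.camera_info(n); print(n,np.round(i["camera_matrix"],1).tolist(),i["D"],np.round(i["world_to_cam"],3).tolist())
s=arm.state(); print(s)
E
```

```text
pics
scene [[371.0, 0.0, 327.0], [0.0, 371.0, 200.4], [0.0, 0.0, 1.0]] [-0.07242971  0.          0.          0.          0.        ] [[0.582, 0.813, 0.0, -0.253], [0.536, -0.384, -0.752, -0.234], [-0.611, 0.438, -0.659, 1.529], [0.0, 0.0, 0.0, 1.0]]
side [[451.7, 0.0, 312.3], [0.0, 451.7, 196.8], [0.0, 0.0, 1.0]] [-0.01711133  0.          0.          0.          0.        ] [[-0.959, -0.285, 0.01, 0.46], [-0.213, 0.693, -0.689, 0.203], [0.19, -0.663, -0.724, 1.202], [0.0, 0.0, 0.0, 1.0]]
{'time': 0.1, 'joint_positions': array([ 1.03593087e+00,  8.79036001e-02,  1.37207244e+00,  2.49249281e-05,
        1.68356856e+00, -1.03102911e-01]), 'joint_vel': array([-0.00149085, -0.00254393, -0.00369944, -0.00053252, -0.0006807 ,
        0.00013882]), 'joint_efforts': array([ 1.99107417e-03, -3.41253662e+01, -3.03301048e+01,  7.19240913e-02,
        3.04007228e-02, -9.73984038e-05]), 'eef_pos': array([0.229903  , 0.49909844, 0.19212449]), 'eef_rot': array([-6.72814599e-01, -3.06804873e+00,  2.89865176e-03]), 'force': array([ 0.58686761,  0.07256378, -0.93062616]), 'ft_torque': array([-0.01292078, -0.01320126, -0.00853338]), 'grip_force': 0.0, 'finger_gap': 1.00055791702452}
```

View pics/scene0.png

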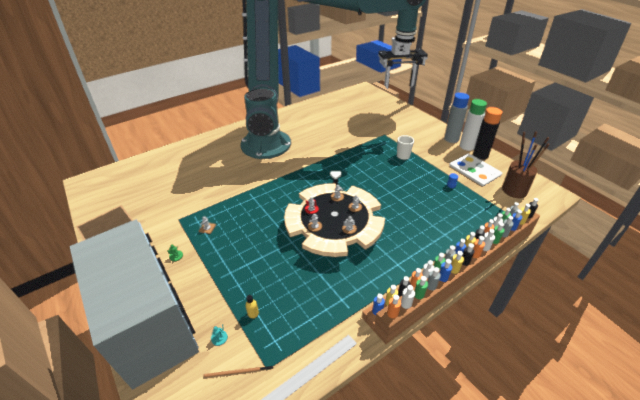

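View pics/side0.png

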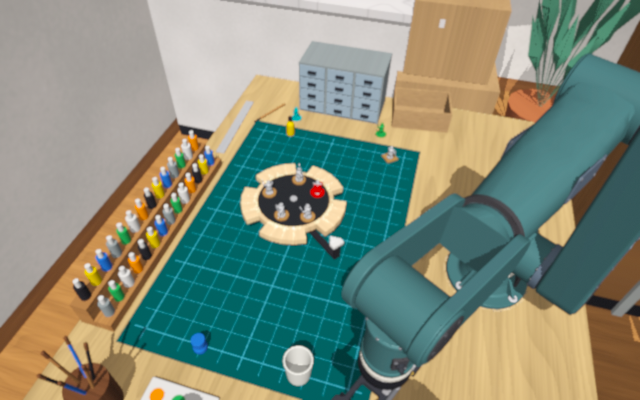

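The scene view shows the turntable at about (335,218), its white pointer at (336,175) and the red figure at (312,204). The side view shows the pointer at (335,243) and the red figure at (317,190). Next I'll measure with depth from both views.

```bash
cat > h.py <<'E'
import numpy as np, cv2
from cell import arm, viewer
def cloud(n,p,d,info=None):
    i=info or viewer.camera_info(n); h,w=d.shape
    uv=np.stack(np.meshgrid(np.arange(w),np.arange(h)),-1).reshape(-1,1,2).astype(np.float64)
    r=cv2.undistortPoints(uv,np.array(i["camera_matrix"]),np.array(i["D"])).reshape(h,w,2)
    P=np.dstack([r*d[...,None],d]); T=np.array(i["world_to_cam"]); 
    W=(P-T[:3,3])@T[:3,:3]; W[d==0]=np.nan
    return W,cv2.cvtColor(p,cv2.COLOR_RGB2HSV)
def fitc(x):
    A=np.c_[2*x,np.ones(len(x))]; s=np.linalg.lstsq(A,(x**2).sum(1),rcond=None)[0]
    return s[:2],np.sqrt(s[2]+s[:2]@s[:2])
def red(W,H):
    m=((H[...,0]<8)|(H[...,0]>172))&(H[...,1]>190)&(H[...,2]>90)
    return m
E
python3 - <<'E'
from h import *
R=lambda x:np.round(x,4).tolist()
for n in ("scene","side"):
    z=np.load(f"pics/{n}0.npz"); W,H=cloud(n,z["p"],z["d"])
    X=W[...,:2]
    u,v=(335,218) if n=="scene" else (293,200)
    c0=np.nanmean(W[v-5:v+5,u-5:u+5].reshape(-1,3),0); print(n,"c0",R(c0))
    near=np.linalg.norm(X-c0[:2],axis=-1)<.17
    top=near&(abs(W[...,2]-.061)<.006)
    print("topz",R(np.nanmedian(W[top][:,2])),top.sum())
    c=c0[:2]
    for k in range(8):
        r=np.linalg.norm(X-c,axis=-1); a=np.arctan2(X[...,1]-c[1],X[...,0]-c[0])
        t=top&(r<.165); E=[]
        for b in np.arange(-np.pi,np.pi,np.pi/36):
            s=t&(a>=b)&(a<b+np.pi/36)
            if s.sum()>3:
                q=X[s][np.argmax(r[s])]
                if np.linalg.norm(q-c)>.138: E.append(q)
        c,rad=fitc(np.array(E))
    print("centre",R(c),"rad",R(rad),len(E))
    r=np.linalg.norm(X-c,axis=-1); a=np.degrees(np.arctan2(X[...,1]-c[1],X[...,0]-c[0]))
    # notches: angular histogram of points in ring, top vs low
    ring=(r>.122)&(r<.145)
    occ=[]
    for b in range(-180,180,4):
        s=ring&(a>=b)&(a<b+4); occ.append("#" if (s&top).sum()>.5*s.sum() else ".")
    print("".join(occ))
    C=np.array([np.exp(5j*np.radians(x)) for x in a[ring&~top&(W[...,2]<.05)]]); print("notch phase deg mod72",np.degrees(np.angle(C.mean()))/5,abs(C.mean()))
    m=red(W,H)&(r<.13); print("red",m.sum(),R(np.nanmean(W[m],0)),"zrange",R(np.nanpercentile(W[m][:,2],[2,50,98])))
    mb=m&(W[...,2]<.071)
    if mb.sum()>5: cb=fitc(X[mb]); print("redbase",mb.sum(),R(np.nanmean(X[mb],0)), "ang",np.degrees(np.arctan2(*(np.nanmean(X[mb],0)-c)[::-1])))
    w=(H[...,1]<60)&(H[...,2]>150)&(r>.16)&(r<.23)&(W[...,2]>.05)&(W[...,2]<.075)
    print("white",w.sum(),R(np.nanmean(W[w],0)),"ang",np.degrees(np.arctan2(*(np.nanmean(X[w],0)-c)[::-1])),R(r[w].min()),R(r[w].max()))
    # mat objects
    ob=(r>.2)&(W[...,2]>.015)&(W[...,2]<.1)&(X[...,0]>.1)&(X[...,0]<.9)&(abs(X[...,1])<.75)
    k,l,st,ce=cv2.connectedComponentsWithStats(ob.astype(np.uint8))
    for i in range(1,k):
        if st[i,4]>12: q=W[l==i]; print(" ob",R(q.mean(0)),"min",R(q.min(0)),"max",R(q.max(0)),st[i,:5].tolist())
E
```

```text
scene c0 [0.5689, -0.0686, 0.0614]
topz 0.0608 4448
centre [0.5563, -0.0609] rad 0.1496 57
####....##########.#.......##.####..#.#......#.###########.....#############....##########
notch phase deg mod72 -11.45059486032665 0.07097057395375789
red 41 [0.502, -0.109, 0.0655] zrange [0.0614, 0.0644, 0.0911]
redbase 39 [0.5024, -0.1087] ang -138.42236562470183
white 57 [0.3998, 0.057, 0.0655] ang 143.00038914180038 0.1762 0.2146
 ob [0.4336, 0.6379, 0.0577] min [0.3944, 0.6214, 0.015] max [0.4554, 0.6779, 0.0998] [444, 118, 20, 23, 301]
 ob [0.5469, 0.6409, 0.0586] min [0.4681, 0.62, 0.0151] max [0.6042, 0.6709, 0.0999] [460, 124, 35, 34, 621]
 ob [0.3987, 0.3921, 0.0552] min [0.3621, 0.3646, 0.016] max [0.4256, 0.4318, 0.0823] [397, 135, 17, 22, 312]
 ob [0.7888, 0.5523, 0.0674] min [0.7362, 0.5288, 0.0154] max [0.8255, 0.6233, 0.1] [502, 160, 35, 36, 757]
 ob [0.3901, 0.0612, 0.0658] min [0.3773, 0.0465, 0.0633] max [0.4038, 0.0735, 0.0681] [330, 171, 10, 3, 24]
 ob [0.6333, 0.399, 0.0372] min [0.6146, 0.3843, 0.0152] max [0.6461, 0.4198, 0.052] [448, 173, 10, 13, 106]
 ob [0.8723, 0.0
[... 2032 characters left out ...]
6] max [0.3317, -0.3742, 0.0538] [388, 146, 8, 11, 55]
 ob [0.3914, 0.0699, 0.05] min [0.3784, 0.0544, 0.0155] max [0.4054, 0.0856, 0.0705] [331, 239, 13, 19, 122]
 ob [0.6263, 0.413, 0.0397] min [0.6124, 0.3931, 0.0151] max [0.6448, 0.427, 0.0515] [191, 333, 16, 20, 245]
 ob [0.3938, 0.3998, 0.0544] min [0.3618, 0.3693, 0.0151] max [0.4248, 0.4338, 0.0814] [283, 346, 30, 38, 739]
 ob [0.7947, 0.5531, 0.0985] min [0.78, 0.5441, 0.0966] max [0.8056, 0.5654, 0.0998] [85, 363, 6, 14, 20]
 ob [0.7615, 0.5773, 0.0872] min [0.7327, 0.5365, 0.0163] max [0.8213, 0.6194, 0.1] [62, 362, 60, 38, 937]
 ob [0.812, 0.5864, 0.0986] min [0.798, 0.5793, 0.0958] max [0.8237, 0.5921, 0.1] [65, 377, 12, 10, 45]
```

The centre is about (0.555, -0.059), and the measured top height of 0.061 and radius of 0.150 match the text. The pointer sits at about 142.5°. Averaged over both views, the red figure is at about -143° with r ≈ 72 mm. The notches are at about -11° + 72k.

So the disc has to turn about 75° clockwise. I'll use the notch at -83° and push it to -158°. First I close the fingers and align the tool with the world axes.

```bash
python3 -m handwheel '[{"jaw":1,"travel":[0,0,0],"turn":-0.11},{"jaw":1,"travel":[0,0,0],"turn":-0.22},{"jaw":1,"travel":[0,0,0],"turn":-0.33},{"jaw":1,"travel":[0,0,0],"turn":-0.433},{"jaw":1,"travel":[0,0,0],"turn":-0.433}]' 5
python3 - <<'E'
from h import *
from scipy.spatial.transform import Rotation as R
s=arm.state(); print(np.round(R.from_rotvec(s["eef_rot"]).as_matrix(),3),s["eef_pos"],s["finger_gap"])
E
```

```text
time: 0.52
eef_pos: [0.23, 0.4992, 0.1925]
eef_rot: [0.004, -3.141, 0.002]
force: [0.2, -0.5, -0.8]
finger_gap: 0.682
grip_force: 0.0
[[-1.    -0.003 -0.001]
 [-0.003  1.    -0.001]
 [ 0.001 -0.001 -1.   ]] [0.23002094 0.49922023 0.19249927] 0.6824717637065562
```

```bash

python3 -m handwheel '[{"jaw":1,"travel":[-0.007,-0.014,0],"turn":0},{"jaw":1,"travel":[-0.02,-0.04,0],"turn":0},{"jaw":1,"travel":[-0.034,-0.07,0],"turn":0},{"jaw":1,"travel":[-0.05,-0.10,0],"turn":0},{"jaw":1,"travel":[-0.065,-0.13,0],"turn":0}]' | head -2
python3 -m handwheel '[{"jaw":1,"travel":[-0.015,-0.03,0],"turn":0},{"jaw":1,"travel":[-0.03,-0.06,0],"turn":0},{"jaw":1,"travel":[-0.045,-0.09,0],"turn":0},{"jaw":1,"travel":[-0.06,-0.12,0],"turn":0},{"jaw":1,"travel":[-0.075,-0.15,0],"turn":0}]' | head -2
python3 -m handwheel '[{"jaw":1,"travel":[-0.015,-0.03,0],"turn":0},{"jaw":1,"travel":[-0.03,-0.06,0],"turn":0},{"jaw":1,"travel":[-0.045,-0.09,0],"turn":0},{"jaw":1,"travel":[-0.06,-0.12,0],"turn":0},{"jaw":1,"travel":[-0.075,-0.15,0],"turn":0}]' | head -2
python3 -m handwheel '[{"jaw":1,"travel":[-0.015,-0.03,0],"turn":0},{"jaw":1,"travel":[-0.03,-0.06,0],"turn":0},{"jaw":1,"travel":[-0.045,-0.09,0],"turn":0},{"jaw":1,"travel":[-0.06,-0.12,0],"turn":0},{"jaw":1,"travel":[-0.075,-0.15,0],"turn":0}]' | head -2
python3 -m handwheel '[{"jaw":1,"travel":[-0.015,-0.03,0],"turn":0},{"jaw":1,"travel":[-0.03,-0.06,0],"turn":0},{"jaw":1,"travel":[-0.042,-0.088,0],"turn":0},{"jaw":1,"travel":[-0.0515,-0.112,0],"turn":0},{"jaw":1,"travel":[-0.0515,-0.112,0],"turn":0}]'
python3 - <<'E'
from h import *
i=viewer.camera_info("wrist"); p,d=viewer.capture("wrist"); cv2.imwrite("pics/w1.png",p[:,:,::-1])
s=arm.state(); print(s["eef_pos"],s["finger_gap"])
W,H=cloud("wrist",p,d,i); np.savez("pics/w1.npz",p=p,W=W)
E
```

```text
time: 0.93
eef_pos: [0.2958, 0.3674, 0.1929]
time: 1.35
eef_pos: [0.3707, 0.2173, 0.1931]
time: 1.77
eef_pos: [0.4456, 0.0674, 0.1932]
time: 2.18
eef_pos: [0.5205, -0.0825, 0.1931]
time: 2.6
eef_pos: [0.5722, -0.1973, 0.1916]
eef_rot: [-0.01, -3.14, 0.002]
force: [-0.7, -0.3, 0.3]
finger_gap: 0.004
grip_force: 0.0
[ 0.57177266 -0.19477165  0.19191389] 0.004343970700289883
```

View pics/w1.png

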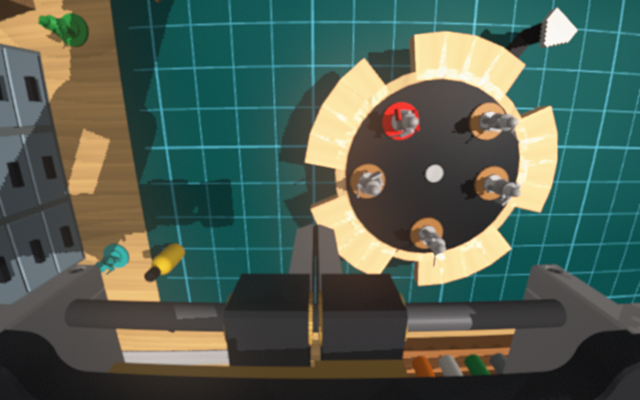

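The wrist view shows the hub at (434,173), the red figure at (402,120), the pointer at (560,30), and the chosen notch open to the left near (322,185). I'll get precise numbers from this cloud.

```bash
cat >> h.py <<'E'
def analyse(W,H):
    X=W[...,:2]; c=np.array([.555,-.059]); hub0=None
    top=abs(W[...,2]-.061)<.006
    wood=top&(H[...,1]>40)&(H[...,0]>8)&(H[...,0]<28)&(H[...,2]>140)
    for k in range(8):
        r=np.linalg.norm(X-c,axis=-1); a=np.arctan2(X[...,1]-c[1],X[...,0]-c[0]); E=[]
        for b in np.arange(-np.pi,np.pi,np.pi/60):
            s=wood&(r<.162)&(a>=b)&(a<b+np.pi/60)
            if s.sum()>5:
                q=X[s][np.argsort(r[s])[-2]]
                if np.linalg.norm(q-c)>.14: E.append(q)
        c,rad=fitc(np.array(E))
    r=np.linalg.norm(X-c,axis=-1); a=np.degrees(np.arctan2(X[...,1]-c[1],X[...,0]-c[0]))
    print("centre",np.round(c,4),"rad",round(rad,4),len(E))
    ring=(r>.125)&(r<.145); f=[]
    for b in range(-180,180,2):
        s=ring&(a>=b)&(a<b+2); f.append((s&wood).sum()/max(s.sum(),1) if s.sum()>4 else np.nan)
    f=np.array(f); print("".join("?" if np.isnan(x) else "#" if x>.5 else "." for x in f))
    m=red(W,H)&(r<.13)&(W[...,2]<.069)
    (x,y),rr=cv2.minEnclosingCircle(X[m].astype(np.float32)); q=np.array([x,y])-c
    print("red enclosing",x,y,rr,"ang",np.degrees(np.arctan2(q[1],q[0])),"r",np.hypot(*q),"mean",X[m].mean(0))
    w=(H[...,1]<60)&(H[...,2]>150)&(r>.165)&(r<.215)&(abs(W[...,2]-.066)<.007)
    if w.sum()>10:
        pa=np.degrees(np.arctan2(*(X[w].mean(0)-c)[::-1])); print("pointer ang",pa,"n",w.sum(),"rmin",r[w].min())
        print("lateral to pointer line mm", 1000*np.hypot(*q)*np.sin(np.arctan2(q[1],q[0])-np.radians(pa)))
    return c
E
python3 - <<'E'
from h import *
z=np.load("pics/w1.npz"); analyse(z["W"],cv2.cvtColor(z["p"],cv2.COLOR_RGB2HSV))
E
```

```text
centre [ 0.5559 -0.0583] rad 0.1496 88
######.........??########################.............#########################??????....##########################??????????##########################.?????????###################
red enclosing 0.4978007376194 -0.10103322565555573 0.02212863229215145 ang -143.64132923512634 r 0.07213819251832662 mean [ 0.49461321 -0.11058069]
pointer ang 142.64299950413888 n 797 rmin 0.17404836653823072
lateral to pointer line mm 69.24415414515252
```

The wrist view agrees: red at -143.6°, pointer at 142.6°, so a turn of -73.8°. The working notch at -85° has to reach about -159°, which puts the finger at about -163.5° at the end. Descending now.

```bash

python3 -m handwheel '[{"jaw":1,"travel":[0.002,0,0.02],"turn":0},{"jaw":1,"travel":[0.002,0,0.05],"turn":0},{"jaw":1,"travel":[0.002,0,0.08],"turn":0},{"jaw":1,"travel":[0.002,0,0.105],"turn":0},{"jaw":1,"travel":[0.002,0,0.12],"turn":0}]'
python3 -m handwheel '[{"jaw":1,"travel":[0,0,0.01],"turn":0},{"jaw":1,"travel":[0,0,0.019],"turn":0},{"jaw":1,"travel":[0,0,0.019],"turn":0},{"jaw":1,"travel":[0,0,0.019],"turn":0},{"jaw":1,"travel":[0,0,0.019],"turn":0}]'
```

```text
time: 3.07
eef_pos: [0.5678, -0.1903, 0.0697]
eef_rot: [0.0, -3.137, -0.004]
force: [-0.9, 0.5, -0.4]
finger_gap: 0.003
grip_force: 0.0
time: 3.48
eef_pos: [0.5714, -0.1923, 0.0558]
eef_rot: [-0.002, 3.139, -0.002]
force: [-0.8, 0.2, -0.3]
finger_gap: 0.001
grip_force: 0.0
```

```bash

python3 -m handwheel '[{"jaw":1,"travel":[0.004,0,0],"turn":0},{"jaw":1,"travel":[0.008,-0.001,0],"turn":0},{"jaw":1,"travel":[0.013,-0.001,0],"turn":0},{"jaw":1,"travel":[0.017,-0.002,0],"turn":0},{"jaw":1,"travel":[0.022,-0.002,0],"turn":0}]' | head -4
python3 -m handwheel '[{"jaw":1,"travel":[0.005,0.0005,0],"turn":0},{"jaw":1,"travel":[0.0095,0.001,0],"turn":0},{"jaw":1,"travel":[0.014,0.002,0],"turn":0},{"jaw":1,"travel":[0.019,0.0025,0],"turn":0},{"jaw":1,"travel":[0.0235,0.0033,0],"turn":0}]' | head -4
python3 -m handwheel '[{"jaw":1,"travel":[0.0045,0.0015,0],"turn":0},{"jaw":1,"travel":[0.009,0.003,0],"turn":0},{"jaw":1,"travel":[0.0135,0.0044,0],"turn":0},{"jaw":1,"travel":[0.018,0.0058,0],"turn":0},{"jaw":1,"travel":[0.0225,0.0073,0],"turn":0}]' | head -4
python3 - <<'E'
from h import *
i=viewer.camera_info("wrist"); p,d=viewer.capture("wrist"); cv2.imwrite("pics/w2.png",p[:,:,::-1])
W,H=cloud("wrist",p,d,i); analyse(W,H); print(arm.state()["eef_pos"])
E
```

```text
time: 3.9
eef_pos: [0.5481, -0.1943, 0.0544]
eef_rot: [-0.001, 3.141, -0.0]
force: [0.5, -0.2, 1.1]
time: 4.32
eef_pos: [0.5245, -0.1907, 0.0541]
eef_rot: [0.002, -3.142, -0.0]
force: [0.6, 0.1, 0.2]
time: 4.73
eef_pos: [0.5021, -0.1833, 0.0542]
eef_rot: [-0.002, 3.142, 0.0]
force: [-0.3, -0.6, -0.1]
centre [ 0.5519 -0.0596] rad 0.1466 42
######...........########............####????????????#######???????????????????????????????????????????????????????????????????????##################..?????????####################
red enclosing 0.5001158118247986 -0.09673454612493515 0.027347084134817123 ang -144.37858002569826 r 0.0637650901427691 mean [ 0.49398795 -0.10825639]
[ 0.50133126 -0.1830267   0.05410181]
```

View pics/w2.png

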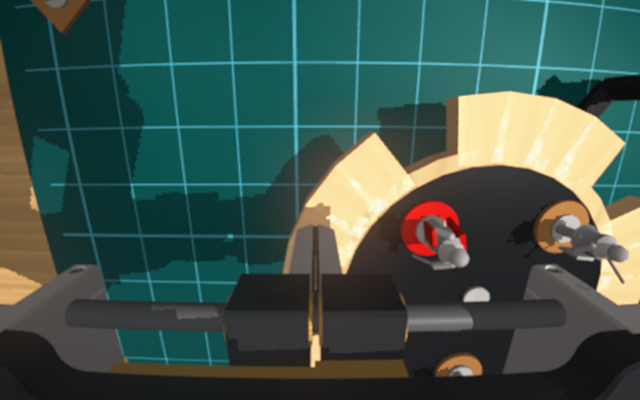

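The disc has not moved: red is still at (430,228), -144°. The finger appears at (315,230), over the wood, with almost no force. I'll measure where the fingertip really is.

```bash
python3 - <<'E'
from h import *
s=arm.state(); t=s["eef_pos"]; print(t,s["joint_positions"])
for n in ("wrist","scene","side"):
    i=viewer.camera_info(n); p,d=viewer.capture(n); W,H=cloud(n,p,d,i)
    if n!="wrist": cv2.imwrite(f"pics/{n}3.png",cv2.resize(p[140:280,200:440] if n=="scene" else p[130:280,200:440],None,fx=3,fy=3)[:,:,::-1])
    r=np.linalg.norm(W[...,:2]-t[:2],axis=-1); dark=(H[...,1]<90)&(H[...,2]<140)
    m=(r<.03)&(W[...,2]>.02)&(W[...,2]<.16)
    print(n,[(round(z,3),int((m&(abs(W[...,2]-z)<.005)).sum()), np.round(np.nanmedian(W[m&(abs(W[...,2]-z)<.005)],0),3).tolist(), np.median(H[m&(abs(W[...,2]-z)<.005)],0).tolist()) for z in np.arange(.03,.16,.01)])
    if n=="wrist":
        for v in (215,222,228,235,245,260): print(v,np.round(W[v,308:326:4],3).tolist())
E
```

```text
[ 0.50133126 -0.1830267   0.05410181] [-4.56306900e-01  1.21689454e-01  1.61372358e+00  1.12869316e-05
  1.40716839e+00 -2.02840089e+00]
wrist [(np.float64(0.03), 0, [nan, nan, nan], [nan, nan, nan]), (np.float64(0.04), 21, [0.489, -0.193, 0.044], [16.0, 97.0, 106.0]), (np.float64(0.05), 86, [0.486, -0.191, 0.05], [15.0, 109.0, 126.0]), (np.float64(0.06), 2203, [0.492, -0.171, 0.06], [22.0, 88.0, 250.0]), (np.float64(0.07), 127, [0.493, -0.183, 0.072], [12.0, 54.0, 110.0]), (np.float64(0.08), 239, [0.492, -0.182, 0.08], [11.0, 43.0, 108.0]), (np.float64(0.09), 286, [0.492, -0.183, 0.09], [12.0, 41.0, 106.0]), (np.float64(0.1), 345, [0.493, -0.183, 0.1], [12.0, 37.0, 105.0]), (np.float64(0.11), 423, [0.493, -0.183, 0.11], [12.0, 34.0, 103.0]), (np.float64(0.12), 536, [0.493, -0.183, 0.12], [12.0, 30.0, 100.0]), (np.float64(0.13), 293, [0.492, -0.182, 0.127], [13.0, 29.0, 94.0]), (np.float64(0.14), 113, [0.495, -0.183, 0.136], [15.0, 49.0, 58.0]), (np.float64(0.15), 0, [nan, nan, nan], [nan, nan, nan])]
215 [[0.488, -0.188, 0.06], [0.488, -0.185, 0.06], [0.488, -0.182, 0.06], [0.488, -
[... 958 characters left out ...]
6, 0.072], [17.0, 42.0, 148.0]), (np.float64(0.08), 22, [0.511, -0.187, 0.079], [16.5, 6.0, 138.5]), (np.float64(0.09), 25, [0.511, -0.189, 0.089], [16.0, 4.0, 139.0]), (np.float64(0.1), 22, [0.512, -0.19, 0.099], [20.5, 4.0, 138.5]), (np.float64(0.11), 26, [0.511, -0.19, 0.109], [17.5, 4.0, 135.0]), (np.float64(0.12), 26, [0.51, -0.188, 0.119], [30.0, 3.5, 139.5]), (np.float64(0.13), 27, [0.51, -0.189, 0.13], [30.0, 2.0, 134.0]), (np.float64(0.14), 24, [0.511, -0.188, 0.139], [30.0, 4.0, 132.0]), (np.float64(0.15), 3, [0.507, -0.195, 0.146], [30.0, 6.0, 86.0])]
  return np.nanmean(a, axis, out=out, keepdims=keepdims)
  return _methods._mean(a, axis=axis, dtype=dtype,
  ret = um.true_divide(
```

View pics/side3.png

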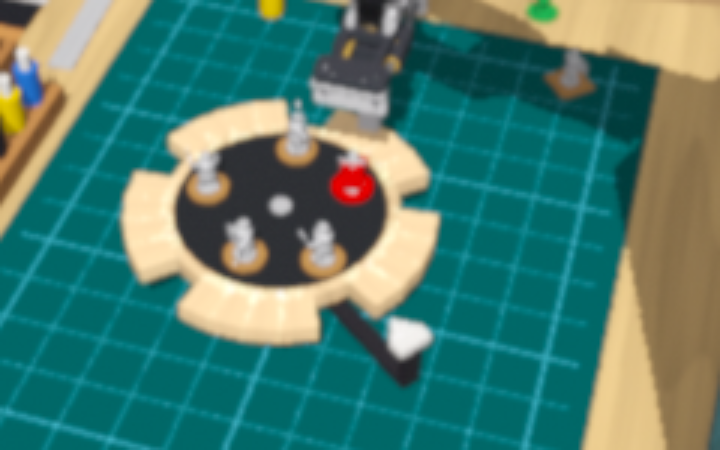

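The side view shows the finger at (370,122) standing over the wood rim. So the closed fingertips sit higher than I assumed, at about z 0.063 with the TCP at 0.054. Before going lower I'll measure the gripper's profile and the figures' tops. I can lift now and compare open and closed tip length from the wrist camera.

```bash
python3 -m handwheel '[{"jaw":1,"travel":[0,0,-0.03],"turn":0},{"jaw":1,"travel":[0,0,-0.06],"turn":0},{"jaw":1,"travel":[0,0,-0.09],"turn":0},{"jaw":1,"travel":[0,0,-0.09],"turn":0},{"jaw":1,"travel":[0,0,-0.09],"turn":0}]' | head -4
cat > tip.py <<'E'
from h import *
i=viewer.camera_info("wrist"); t=arm.state()["eef_pos"]; g=arm.state()["finger_gap"]; p,d=viewer.capture("wrist"); W,H=cloud("wrist",p,d,i)
D=W-t; print("gap",g,t)
# rel. heights of gripper parts in columns near tcp
m=(W[...,2]>.115)&(np.linalg.norm(D[...,:2],axis=-1)<.13)
for z in np.arange(-.03,.14,.008):
    s=m&(abs(D[...,2]-z)<.004)
    if s.sum()>3: print("dz %.3f n %d  x %.3f..%.3f  y %.3f..%.3f"%(z,s.sum(),*np.percentile(D[s][:,0],[2,98]),*np.percentile(D[s][:,1],[2,98])))
c=np.array([.556,-.0585]); r=np.linalg.norm(W[...,:2]-c,axis=-1); f=(r<.11)&(W[...,2]<.13)
if f.sum(): print("fig top",np.nanpercentile(W[f][:,2],[50,99,99.9]))
E
python3 tip.py
python3 -m handwheel '[{"jaw":0.5,"travel":[0,0,0],"turn":0},{"jaw":0.5,"travel":[0,0,0],"turn":0},{"jaw":0.5,"travel":[0,0,0],"turn":0},{"jaw":0.5,"travel":[0,0,0],"turn":0},{"jaw":0.5,"travel":[0,0,0],"turn":0}]' | head -2
python3 tip.py
```

```text
time: 5.35
eef_pos: [0.5041, -0.1843, 0.1467]
eef_rot: [-0.002, 3.137, -0.004]
force: [-0.1, 0.9, -0.8]
gap 0.0027101983517315025 [ 0.50412704 -0.18429371  0.14669923]
dz 0.010 n 21  x -0.009..-0.007  y -0.002..0.004
dz 0.018 n 131  x -0.009..-0.007  y -0.010..0.011
dz 0.026 n 196  x -0.010..-0.007  y -0.011..0.012
dz 0.034 n 219  x -0.010..-0.007  y -0.011..0.012
dz 0.042 n 269  x -0.010..-0.007  y -0.011..0.012
dz 0.050 n 290  x -0.010..-0.007  y -0.011..0.012
dz 0.058 n 352  x -0.010..-0.008  y -0.011..0.013
dz 0.066 n 441  x -0.010..-0.003  y -0.011..0.013
dz 0.074 n 281  x -0.010..0.006  y -0.011..0.013
dz 0.082 n 156  x -0.010..0.001  y -0.002..0.003
dz 0.090 n 8  x -0.010..-0.009  y -0.001..0.003
dz 0.106 n 165  x -0.033..0.012  y -0.073..0.074
dz 0.114 n 4379  x -0.034..0.007  y -0.077..0.078
dz 0.122 n 11974  x -0.034..-0.002  y -0.074..0.075
dz 0.130 n 19865  x -0.034..-0.013  y -0.073..0.075
dz 0.138 n 6420  x -0.035..-0.018  y -0.076..0.080
fig top [0.06086236 0.10776861 0.11115424]
time: 5.82
eef_pos: [0.5022, -0.1834, 0.1433]
gap 0.3251345556840657 [ 0.50217306 -0.18337
[... 202 characters left out ...]
026..0.027
dz 0.042 n 328  x -0.009..0.006  y -0.026..0.027
dz 0.050 n 368  x -0.009..0.007  y -0.026..0.027
dz 0.058 n 424  x -0.009..0.006  y -0.026..0.027
dz 0.066 n 466  x -0.010..0.007  y -0.027..0.027
dz 0.074 n 552  x -0.010..0.005  y -0.026..0.026
dz 0.082 n 569  x -0.010..0.002  y -0.023..0.023
dz 0.090 n 334  x -0.010..-0.003  y -0.021..0.022
dz 0.098 n 161  x -0.010..0.010  y -0.020..0.020
dz 0.106 n 398  x -0.031..0.013  y -0.073..0.074
dz 0.114 n 4867  x -0.034..0.010  y -0.077..0.078
dz 0.122 n 11743  x -0.034..-0.001  y -0.074..0.075
dz 0.130 n 20568  x -0.034..-0.012  y -0.074..0.074
dz 0.138 n 6499  x -0.034..-0.017  y -0.077..0.080
fig top [0.06080741 0.10758258 0.11116025]
```

So the real tip is about 12 mm behind the reported TCP and the body starts about 104 mm behind it. With the TCP at 0.034 the tip is at about 0.047 (inside the disc's thickness) and the body at about 0.137, above the figures' tops at 0.111. I'll go back to the notch and descend properly.

```bash

python3 -m handwheel '[{"jaw":1,"travel":[-0.015,-0.003,0],"turn":0},{"jaw":1,"travel":[-0.035,-0.006,0],"turn":0},{"jaw":1,"travel":[-0.055,-0.009,0],"turn":0},{"jaw":1,"travel":[-0.067,-0.011,0],"turn":0},{"jaw":1,"travel":[-0.067,-0.011,0],"turn":0}]' | head -2
python3 -m handwheel '[{"jaw":1,"travel":[0,0,0.015],"turn":0},{"jaw":1,"travel":[0,0,0.03],"turn":0},{"jaw":1,"travel":[0,0,0.045],"turn":0},{"jaw":1,"travel":[0,0,0.06],"turn":0},{"jaw":1,"travel":[0,0,0.06],"turn":0}]' 
python3 -m handwheel '[{"jaw":1,"travel":[0,0,0.01],"turn":0},{"jaw":1,"travel":[0,0,0.02],"turn":0},{"jaw":1,"travel":[0,0,0.03],"turn":0},{"jaw":1,"travel":[0,0,0.04],"turn":0},{"jaw":1,"travel":[0,0,0.049],"turn":0}]' 
python3 -m handwheel '[{"jaw":1,"travel":[0,0,0],"turn":0},{"jaw":1,"travel":[0,0,0],"turn":0},{"jaw":1,"travel":[0,0,0],"turn":0},{"jaw":1,"travel":[0,0,0],"turn":0},{"jaw":1,"travel":[0,0,0],"turn":0}]'
```

```text
time: 6.28
eef_pos: [0.571, -0.1946, 0.1433]
time: 6.7
eef_pos: [0.5665, -0.1933, 0.0803]
eef_rot: [0.002, -3.135, -0.005]
force: [-0.7, -1.2, -0.4]
finger_gap: 0.005
grip_force: 0.0
time: 7.12
eef_pos: [0.5693, -0.1944, 0.0342]
eef_rot: [0.002, -3.141, -0.0]
force: [0.0, -1.2, -0.3]
finger_gap: 0.005
grip_force: 0.0
time: 7.53
eef_pos: [0.5701, -0.1947, 0.036]
eef_rot: [-0.002, 3.14, -0.001]
force: [-0.6, -0.2, -0.2]
finger_gap: 0.004
grip_force: 0.0
```

Now at (0.570, -0.195, 0.036). I'll push three steps again, then check.

```bash

python3 -m handwheel '[{"jaw":1,"travel":[0.004,0,0.001],"turn":0},{"jaw":1,"travel":[0.008,0,0.002],"turn":0},{"jaw":1,"travel":[0.013,0,0.002],"turn":0},{"jaw":1,"travel":[0.017,0,0.002],"turn":0},{"jaw":1,"travel":[0.021,0,0.002],"turn":0}]' | head -4
python3 -m handwheel '[{"jaw":1,"travel":[0.005,0.0005,0],"turn":0},{"jaw":1,"travel":[0.0095,0.001,0],"turn":0},{"jaw":1,"travel":[0.014,0.002,0],"turn":0},{"jaw":1,"travel":[0.019,0.0025,0],"turn":0},{"jaw":1,"travel":[0.0235,0.0033,0],"turn":0}]' | head -4
python3 -m handwheel '[{"jaw":1,"travel":[0.0045,0.0015,0],"turn":0},{"jaw":1,"travel":[0.009,0.003,0],"turn":0},{"jaw":1,"travel":[0.0135,0.0044,0],"turn":0},{"jaw":1,"travel":[0.018,0.0058,0],"turn":0},{"jaw":1,"travel":[0.0225,0.0073,0],"turn":0}]' | head -4
cat > look.py <<'E'
from h import *
import sys
# disc angle from red base: side camera, minimal: cloud-based circle of red base
c=np.array([.556,-.0585])
for n in ("side","wrist"):
    i=viewer.camera_info(n); p,d=viewer.capture(n); W,H=cloud(n,p,d,i)
    cv2.imwrite(f"pics/{n}_{sys.argv[1]}.png",p[:,:,::-1])
    r=np.linalg.norm(W[...,:2]-c,axis=-1); m=red(W,H)&(r<.12)&(W[...,2]<.07)
    if m.sum()>10:
        (x,y),rr=cv2.minEnclosingCircle(W[m][:,:2].astype(np.float32)); q=np.array([x,y])-c
        print(n,m.sum(),"red",round(x,4),round(y,4),"rr",round(rr,4),"ang",np.degrees(np.arctan2(q[1],q[0])),"r",np.hypot(*q))
print(arm.state()["eef_pos"],arm.state()["time"])
E
python3 look.py a
```

```text
time: 7.95
eef_pos: [0.5482, -0.1943, 0.0333]
eef_rot: [-0.002, 3.141, 0.0]
force: [0.6, 0.9, -0.1]
time: 8.37
eef_pos: [0.5245, -0.1912, 0.0333]
eef_rot: [-0.002, 3.141, -0.0]
force: [1.1, 0.5, 0.2]
time: 8.78
eef_pos: [0.5021, -0.1838, 0.0332]
eef_rot: [-0.002, 3.141, -0.0]
force: [1.1, 0.3, -0.2]
side 72 red 0.4863 -0.0739 rr 0.0266 ang -167.54263221028424 r 0.0713379896838831
wrist 1469 red 0.4872 -0.0592 rr 0.0353 ang -179.42719766431017 r 0.06879232951386614
[ 0.50141425 -0.18364162  0.03301232] 8.8833
```

The disc now follows: red has gone from -144° to about -167°. I'll continue.

```bash

python3 -m handwheel '[{"jaw":1,"travel":[0.0042,0.0022,0],"turn":0},{"jaw":1,"travel":[0.0084,0.0044,0],"turn":0},{"jaw":1,"travel":[0.0126,0.0066,0],"turn":0},{"jaw":1,"travel":[0.0168,0.0088,0],"turn":0},{"jaw":1,"travel":[0.021,0.0111,0],"turn":0}]' | head -4
python3 -m handwheel '[{"jaw":1,"travel":[0.0038,0.003,0],"turn":0},{"jaw":1,"travel":[0.0075,0.006,0],"turn":0},{"jaw":1,"travel":[0.0112,0.0088,0],"turn":0},{"jaw":1,"travel":[0.015,0.0117,0],"turn":0},{"jaw":1,"travel":[0.0187,0.0146,0],"turn":0}]' | head -4
python3 -m handwheel '[{"jaw":1,"travel":[0.0032,0.0035,0],"turn":0},{"jaw":1,"travel":[0.0064,0.007,0],"turn":0},{"jaw":1,"travel":[0.0095,0.0105,0],"turn":0},{"jaw":1,"travel":[0.0127,0.014,0],"turn":0},{"jaw":1,"travel":[0.0158,0.0177,0],"turn":0}]' | head -4
python3 -m handwheel '[{"jaw":1,"travel":[0.0025,0.004,0],"turn":0},{"jaw":1,"travel":[0.005,0.008,0],"turn":0},{"jaw":1,"travel":[0.0075,0.012,0],"turn":0},{"jaw":1,"travel":[0.01,0.016,0],"turn":0},{"jaw":1,"travel":[0.0126,0.02,0],"turn":0}]' | head -4
python3 look.py b
```

```text
time: 9.3
eef_pos: [0.4812, -0.1726, 0.0332]
eef_rot: [-0.002, 3.141, -0.0]
force: [2.0, 1.3, -0.1]
time: 9.72
eef_pos: [0.4624, -0.158, 0.0332]
eef_rot: [-0.002, 3.141, -0.0]
force: [1.1, 0.1, -0.1]
time: 10.13
eef_pos: [0.4467, -0.1403, 0.0332]
eef_rot: [-0.002, 3.142, -0.0]
force: [1.2, 0.6, -0.7]
time: 10.55
eef_pos: [0.4341, -0.1202, 0.0331]
eef_rot: [0.002, -3.142, -0.0]
force: [1.2, -1.4, 0.5]
side 74 red 0.491 -0.0234 rr 0.0236 ang 151.64773197270583 r 0.07381733738720772
wrist 232 red 0.5057 -0.0059 rr 0.0418 ang 133.73697037186574 r 0.07280289900471316
[ 0.43352189 -0.11974453  0.03293946] 10.65
```

View pics/side_b.png

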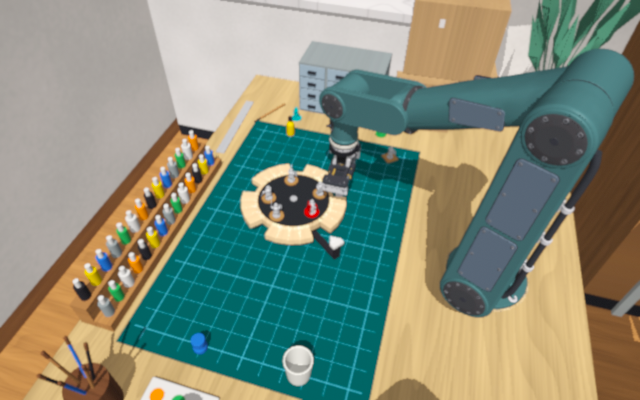

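The side view shows the red figure at (312,210), the hub at (293,199) and the pointer head at (335,243). Red is at about 151° and the target is 142.6°. I'll push about 8° more, back off, lift and look from above.

```bash

python3 -m handwheel '[{"jaw":1,"travel":[0.002,0.004,0],"turn":0},{"jaw":1,"travel":[0.0035,0.008,0],"turn":0},{"jaw":1,"travel":[0.005,0.012,0],"turn":0},{"jaw":1,"travel":[0.0065,0.016,0],"turn":0},{"jaw":1,"travel":[0.0075,0.0185,0],"turn":0}]' | head -4
python3 -m handwheel '[{"jaw":1,"travel":[0,0,0],"turn":0},{"jaw":1,"travel":[-0.001,-0.003,0],"turn":0},{"jaw":1,"travel":[-0.002,-0.006,0],"turn":0},{"jaw":1,"travel":[-0.002,-0.006,-0.02],"turn":0},{"jaw":1,"travel":[-0.002,-0.006,-0.04],"turn":0}]' | head -4
python3 -m handwheel '[{"jaw":1,"travel":[0,0,-0.03],"turn":0},{"jaw":1,"travel":[0,0,-0.06],"turn":0},{"jaw":1,"travel":[0,0,-0.09],"turn":0},{"jaw":1,"travel":[0.03,0,-0.11],"turn":0},{"jaw":1,"travel":[0.05,0,-0.12],"turn":0}]' | head -4
python3 -m handwheel '[{"jaw":1,"travel":[-0.02,-0.02,0],"turn":0},{"jaw":1,"travel":[-0.05,-0.05,0],"turn":0},{"jaw":1,"travel":[-0.08,-0.08,0],"turn":0},{"jaw":1,"travel":[-0.11,-0.1,0],"turn":0},{"jaw":1,"travel":[-0.13,-0.11,0],"turn":0}]' | head -4
python3 -m handwheel '[{"jaw":1,"travel":[-0.02,0,0],"turn":0},{"jaw":1,"travel":[-0.04,0,0],"turn":0},{"jaw":1,"travel":[-0.05,0,0],"turn":0},{"jaw":1,"travel":[-0.05,0,0],"turn":0},{"jaw":1,"travel":[-0.05,0,0],"turn":0}]' | head -4
python3 look.py c
python3 - <<'E'
from h import *
i=viewer.camera_info("wrist"); p,d=viewer.capture("wrist"); analyse(*cloud("wrist",p,d,i))
E
```

```text
time: 11.07
eef_pos: [0.4266, -0.1016, 0.0332]
eef_rot: [0.002, -3.142, -0.0]
force: [1.2, -1.9, -0.0]
time: 11.48
eef_pos: [0.4275, -0.1081, 0.0721]
eef_rot: [0.001, -3.138, -0.002]
force: [1.1, -1.1, 0.7]
time: 11.9
eef_pos: [0.3792, -0.1091, 0.1965]
eef_rot: [-0.002, 3.138, -0.003]
force: [0.4, -1.2, 0.2]
time: 12.32
eef_pos: [0.5107, -0.2212, 0.1922]
eef_rot: [-0.002, -3.141, 0.001]
force: [-0.8, 0.3, -0.2]
time: 12.73
eef_pos: [0.5586, -0.218, 0.1926]
eef_rot: [0.002, -3.14, -0.001]
force: [-0.6, -0.3, -0.5]
side 77 red 0.496 -0.014 rr 0.023 ang 143.40527448794091 r 0.07467812624883548
wrist 418 red 0.4976 -0.0168 rr 0.0203 ang 144.45844728329033 r 0.0717844901876424
[ 0.55812602 -0.21796662  0.1933674 ] 12.8333
centre [ 0.5562 -0.0584] rad 0.1497 86
######........??######################....#?.........##########################??????...###########################?????????##########################.?????????####################
red enclosing 0.4976978600025177 -0.016615867614746094 0.020369544625282288 ang 144.42133639761025 r 0.0718713223937544 mean [ 0.49637469 -0.02270185]
pointer ang 142.6631327120409 n 755 rmin 0.1750964158302953
lateral to pointer line mm 2.205129137247951
```

View pics/wrist_c.png

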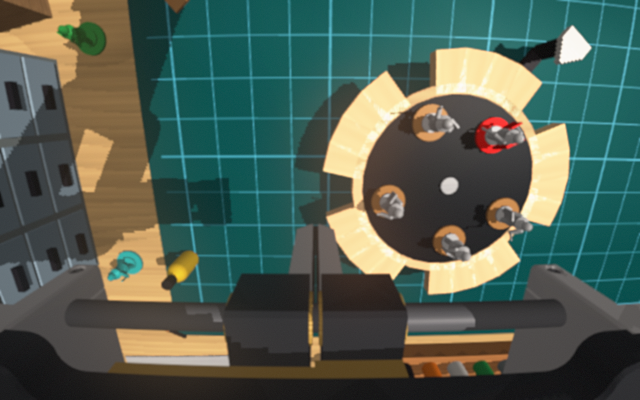

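The wrist view shows the red base at (498,135), on the line from the hub (449,186) to the pointer (575,45), about 2 mm off. All five figures stand upright and the gripper is clear, so I'm handing in.

```bash
python3 -c "
from cell import job
print(job.job_done())"
```

```text
the job is handed in; nothing more can be done
None
```

The job is handed in: the red-based figure stands about 2 mm off the pointer line (13 mm allowed), all five figures are upright, and the gripper is lifted clear; the hand-in call returned no verdict.

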